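# Load the pellet holder under the reader's leaf springs and start the reading

## Task

Load the pressed-pellet holder that lies in the reader's loading bay: with the fingertips on the thumb step at its near end, press it down hard against the sprung platen and, keeping it down, slide it in under the clamp bar and the two leaf springs until it is fully home against the end stop, then let go. Then press the start key on top of the reader fully down and move clear. Only push and press: do not pick up or lift the holder, leave the key alone until the holder is home, and do not disturb the things standing round the reader.

Things in the scene. Friction and masses are not known exactly. Their poses are not given: they have to be found in the camera images.
- reader: Fixed bench pellet reader 264 x 124 x 68 mm: open loading bay between two guide rails, then a clamp bar with two leaf springs, then a white head. Origin: on the bench, centre line, under the bar's loading-side face. +x = loading direction, +y left, +z up. In this frame (mm): floor plate x -166..98, top z 10; rails x -164..44, y 41..51 either side, top z 31; head x 44..98, y +-62, top z 68
- bar_edge (a point): On the reader: middle of the clamp bar's lower loading-side edge, at reader x 0, y 0, z 32 mm. The bar is 10 mm deep in x, spans both rails, its top with screws z 46. The holder must go under it
- stop_face (a point): On the reader: the end stop inside the head's slot, at reader x 94, y 0, z 30 mm; the holder's front end meets it when home. The slot's roof is at z 33 mm
- holder: Loose aluminium pellet holder, 145 (x) x 80 (y) x 11 mm, 0.15 to 0.31 kg, a brown 32 mm pellet near its front (+x) end. Origin: centre of its underside. It lies on the sprung platen between the rails (1 mm play a side), +x to the bar, underside z 25 mm, so its top (z 36) is 4 mm too high for the bar: press it down about 7 mm (over 4, at most 10). Home: origin at reader x 21.5 mm
- step_foot (a point): On the holder at its x -32, y 0, z 5 mm: foot of the upright face, 6 mm high and 80 mm wide, against which fingertips push in +x. Behind it (holder x -72.5..-32) lies the ribbed thumb step, 5 mm thick, top at bench height 30 mm at the start, on which to press. Only shut fingers fit well between the rails
- platen (a joint): Sprung platen (44 mm wide, whole length) that carries the holder: 0 = up, top z 25 mm; grows as it goes down, to 0.010 m at its stop. Takes about 10 N to start, 1.1 N more a mm (14 N at 4 mm, 18 N at 7 mm, 21 N at 10 mm), less the holder's weight. Once the holder is home and let go, it lifts it against the bar's underside (about 0.004)
- leaf_left (a joint): Left leaf spring, 10 mm wide, sloping from the clamp bar (hinge line reader x 10, y 29, z 37 mm) down to a rolled nose at x 42: 0 = at rest, nose underside z 24.5 mm; grows (rad) as the holder lifts the nose. It presses with about 1.5 to 3.5 N and falls into a notch in the holder's long edge (holder x 2..25, 3 mm deep) just before home
- leaf_right (a joint): Right leaf spring, the same at y -29 mm
- start_key (a joint): Round start key: 0 = up, grows as it is pressed down, to 0.003 m fully down; springs back; takes about 2.5 to 4.5 N
- start_key_top (a point): Centre of the top face of the start key (grey, 24 mm across, stands 5 mm proud of the head, 73 mm above the bench), in the reader's frame at x 72, y -32 mm
- spare_holder: A second, empty holder of the same form lying flat on the bench left of the reader; leave it alone. Origin: centre of its underside
- weigh_bottle_1: Small stoppered glass weighing bottle, 42 mm wide x 58 mm high, standing right of the reader; leave it alone. Origin: centre of its underside
- petri_0: Petri dish, 60 mm wide x 15 mm high, right of the reader; leave it alone. Origin: centre of its underside
- tweezers: Steel tweezers 128 mm long lying left of the reader; leave them alone. Origin: centre of the underside
- weigh_boat_1: White weighing boat 62 x 62 x 16 mm, right of the reader; leave it alone. Origin: centre of its underside
Mind the look-alikes: they are no part of the job. What is shaped like the holder but purple or yellow is not meant.

How it is judged:
By the outcome, as a careful person would: the job done as asked, in the order asked, and still so for the second after the job is handed in, with the robot touching nothing.
It also fails if it takes over 45 s, if anything falls off the work surface, if the arm or the gripper's body presses on something with over 40 N, if the wrist force passes 120 N, or if a joint passes its speed limit or range.

## Robot

A 6-joint arm with a two-finger parallel gripper is mounted at the origin on a cart in front of the work surface, level with it; the furniture and walls round the work are solid. World frame = base frame: x ahead of the robot, y to its left, z up, the work surface at z = 0. Lengths are in m, angles in rad, forces in N, time in s.
With the tool pointing down it reaches from about 0.35 to 0.875 m from the base axis. Payload 4.2 kg.
Tool frame: the origin (TCP) lies midway between the tips of the shut fingers; the grasp point (between the pads) lies 19 mm behind it; z points along the fingers, y is the line along which they close (so a half turn about z gives the same grasp; the last joint's range is limited). The gripper opens to 85 mm and grips with 20 to 120 N. Pads are 22 mm wide; open, the fingers measure 114 mm over their backs; the gripper's body (76 mm by 85 mm) begins 54 mm behind the grasp point. The pads swing forward as they close: fully open they stand 13 mm farther back than shut.
Start: joints at [-0.973, 0.385, 0.008, 0, -1.194, -0.259], TCP at [0.208, -0.589, 0.231] pointing down, gripper open.
Joint ranges: [-3.14, 3.14], [-1.21, 2.06], [-1.07, 1.41], [-3.16, 2.05], [-2.99, -0.16], [-3.1, 3.1]. Speed limits (rad/s): [2.79, 2.79, 3.14, 3.14, 3.14, 3.14].

## Interface

Orientations are given as [roll, pitch, yaw] about the fixed x, y, z axes, in that order (R = Rz(yaw) Ry(pitch) Rx(roll)).
In Python, from plant import manip gives the robot as it stands. The module is installed in compiled form; this text tells all that it offers.
- The arm moves only by the shell command python3 -m pendant 'ROWS' [FORCE]. ROWS is JSON, a list of rows, each a list of 7 numbers: the shift along the world's x, y, z in mm, then the turn, a rotation vector about the world's x, y, z in rad, then the finger opening in mm, from 0 to 85.4. In form: [[x, y, z, rx, ry, rz, hand], ...]. A call has 1 to 10 rows; each row shifts and turns the commanded pose from where the row before left it; what a row does not reach is not made up. A row lasts 1/8 s, in which the tool goes at most 62.5 mm and 10.7 degrees, less where a joint would pass 70% of its speed; a pose out of reach is approached as far as the arm can. A call is refused whole if a number of a shift passes 62.5 or a number of a turn 0.188, either way. A call with a gripper value outside its range is refused whole. The fingers move at their own pace and stop on an object; FORCE is the grip in N (left out, the last holds). Time passes only in rows, so rows that do not move let the fingers close. It gives the time, the measured TCP pose, the force, the opening and the grip force at its end, in the units of the state.
- manip.read_state(): the state, without advancing time (a new reading comes with each control period).
- manip.read_camera(name): name is "scene" or "side" or "wrist"; returns the picture (480x640x3 uint8, blue, green, red); there is no depth.
- manip.camera_params(name): a dict with "vfov" (degrees; the focal length in pixels is half the picture's height over the tangent of half this angle, whatever the lens; pixels are square), "cx", "cy" (the principal point, pixels), "view" (4x4, takes a point from world to camera coordinates); the wrist camera has in their place "mount" (4x4, takes a point from camera to tool coordinates, whose origin is the TCP and whose axes are the flange's). Camera axes: x right, y down, z forward; pixel columns grow to the right and rows downward; lengths in m; the calibration is good to about 2 mm. The wrist camera is an equidistant fisheye: a pixel r from the principal point sees the ray r / f radians off the axis. A picture is of the moment at which its call begins: read the wrist's pose just before it. camera_params takes no time and is no camera call.
- manip.hand_in(): hands the job in; it is judged then, once.
Trained networks look in the newest picture that a camera, given by its name, has taken for a name from the list of things; names that differ only in an ending like _2 or _b are one class to them, and where a whole thing is asked for, a point or a joint stands for the part that bears it (a point fixed in the world has none). Each returns a list of dicts, best first, with "p" (0 to 1); they miss things now and then, are a little off and sometimes report something else, mostly with a low value. They report only what shows in the picture. A call takes as long as a camera call. They do not tell look-alikes from the thing itself.
- manip.trace(camera, query): "pixels" (480x640 bool, what is visible of it) and "centre" ([row, column] in pixels, amid what is visible of it).
The state is a dict: "t": time; "qpos": joint angles; "joint_vel": joint speeds; "tau": joint torques, N m; "position": TCP position; "tool_rot": TCP orientation; "force": force on the tool from outside, world axes, zero at the start; "ft_torque": the same for the moment, N m; "finger_gap": finger opening in m; "grip_force": force on a finger pad.
Only numpy, scipy, OpenCV 4.12 (cv2) and the standard library are available. Lean on these libraries where they do the work, as an engineer would, in place of code of your own. Each camera call takes 0.05 s, during which the arm holds its last target. There are 200 camera calls.

## Working session

There is one attempt and no reset: what is moved stays moved. The work goes in short steps, Python scripts to look and compute and a shell command to move; the robot and the scene stay as the last step left them, time stands still between calls to the robot, and variables do not carry over. Pictures are saved under pics/ and viewed, at most 11 in all, crops included, and the job is handed in when it is done.

```bash
mkdir -p pics; cat > h.py <<'E'
import numpy as np, cv2
from plant import manip
from scipy.spatial.transform import Rotation as R
def T():
    s=manip.read_state(); M=np.eye(4)
    M[:3,:3]=R.from_euler('xyz',s['tool_rot']).as_matrix(); M[:3,3]=s['position']; return M
def ray(cam,px,M=None):
    """px (row,col) -> origin, dir in world"""
    p=manip.camera_params(cam); f=240/np.tan(np.radians(p['vfov'])/2)
    u=np.array([px[1]-p['cx'],px[0]-p['cy']])
    if cam=='wrist':
        C=M@np.array(p['mount']); r=np.hypot(*u); a=r/f
        d=np.array([*(u/max(r,1e-9)*np.sin(a)),np.cos(a)])
    else:
        C=np.linalg.inv(np.array(p['view'])); d=np.array([u[0]/f,u[1]/f,1])
    d=C[:3,:3]@d; return C[:3,3],d/np.linalg.norm(d)
def onz(cam,px,z,M=None):
    o,d=ray(cam,px,M); return o+d*(z-o[2])/d[2]
def tri(rs):
    A=sum(np.eye(3)-np.outer(d,d) for o,d in rs); b=sum((np.eye(3)-np.outer(d,d))@o for o,d in rs)
    x=np.linalg.solve(A,b); return x,[np.linalg.norm((np.eye(3)-np.outer(d,d))@(x-o)) for o,d in rs]
def proj(cam,X,M=None):
    p=manip.camera_params(cam); f=240/np.tan(np.radians(p['vfov'])/2)
    V=np.linalg.inv(M@np.array(p['mount'])) if cam=='wrist' else np.array(p['view'])
    c=V[:3,:3]@X+V[:3,3]
    if cam=='wrist':
        r=np.hypot(c[0],c[1]); a=np.arctan2(r,c[2]); u=c[:2]/max(r,1e-9)*a*f
    else: u=c[:2]/c[2]*f
    return np.array([u[1]+p['cy'],u[0]+p['cx']])
E
python3 - <<'E'
from h import *
print(manip.read_state())
ims=[]
for c in ['scene','side']:
    im=manip.read_camera(c); cv2.imwrite(f'pics/{c}0.png',im)
    print(c,manip.camera_params(c))
    for q in ['holder','reader','start_key_top','step_foot','bar_edge','spare_holder','weigh_bottle_1']:
        for r in manip.trace(c,q)[:3]:
            print(q,round(r['p'],2),np.round(r['centre']),r['pixels'].sum(), np.round(onz(c,r['centre'],.03),3))
print(manip.camera_params('wrist'))
E
```

```text
{'t': 0.0, 'qpos': array([-9.73409413e-01,  3.85578359e-01,  6.62734012e-03, -4.79687089e-04,
       -1.19400418e+00, -2.58596728e-01]), 'joint_vel': array([ 4.81496510e-04,  6.28286244e-04, -2.74108876e-03,  5.52507525e-04,
        4.74385728e-04,  1.81779783e-06]), 'tau': array([ 5.27045067e-04, -3.92288554e+01,  1.88400704e+01,  4.18599218e+00,
       -4.67380640e-03, -3.49584788e-07]), 'position': array([ 0.2075347 , -0.58892107,  0.23021188]), 'tool_rot': array([ 3.13939157e+00, -1.21247716e-04, -2.80297931e+00]), 'force': array([ 0.19512043, -0.72996137, -0.14757163]), 'ft_torque': array([ 0.00424764,  0.02292835, -0.01257303]), 'grip_force': 0.0, 'finger_gap': 0.08560415026401896}
scene {'vfov': 48.64698679994561, 'cx': 316.284071086859, 'cy': 245.26044869890111, 'view': array([[ 0.69950857, -0.71461372, -0.00387075, -0.36106372],
       [-0.41366019, -0.40048778, -0.8176153 ,  0.28270329],
       [ 0.58272893,  0.57353009, -0.57575188,  0.58612254],
       [ 0.        ,  0.        ,  0.        ,  1.        ]])}
holder 0.8 [319. 197.] 3658 [0.316 0.048 0.03 ]
holder 0.68 [221.
[... 1217 characters left out ...]
 0.89 [217. 325.] 3610 [ 0.605 -0.062  0.03 ]
spare_holder 0.7 [218. 415.] 397 [ 0.439 -0.164  0.03 ]
spare_holder 0.55 [236. 284.] 1573 [0.627 0.058 0.03 ]
spare_holder 0.28 [202. 377.] 310 [ 0.546 -0.193  0.03 ]
weigh_bottle_1 0.72 [200. 376.] 343 [ 0.553 -0.202  0.03 ]
{'vfov': 65.70646984690485, 'cx': 320.463673247821, 'cy': 240.4109364589591, 'mount': array([[ 5.96922018e-04, -9.53454901e-01, -3.01535065e-01,
         7.72960545e-02],
       [ 9.99999820e-01,  5.52510919e-04,  2.32568863e-04,
        -4.29026965e-04],
       [-5.51425061e-05, -3.01535150e-01,  9.53455059e-01,
        -1.42001369e-01],
       [ 0.00000000e+00,  0.00000000e+00,  0.00000000e+00,
         1.00000000e+00]])}
```

View pics/scene0.png

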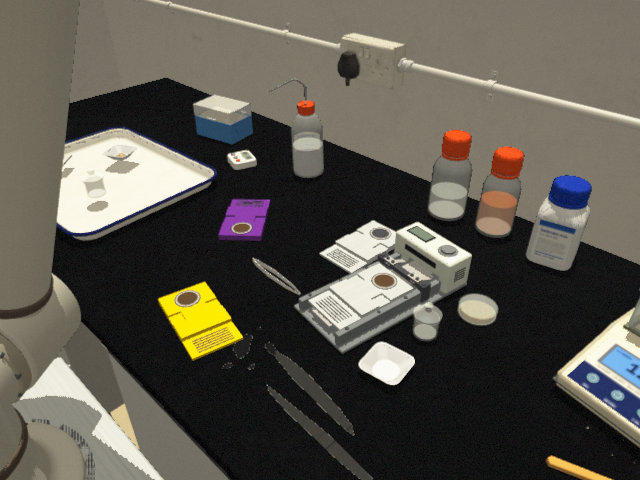

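View pics/side0.png

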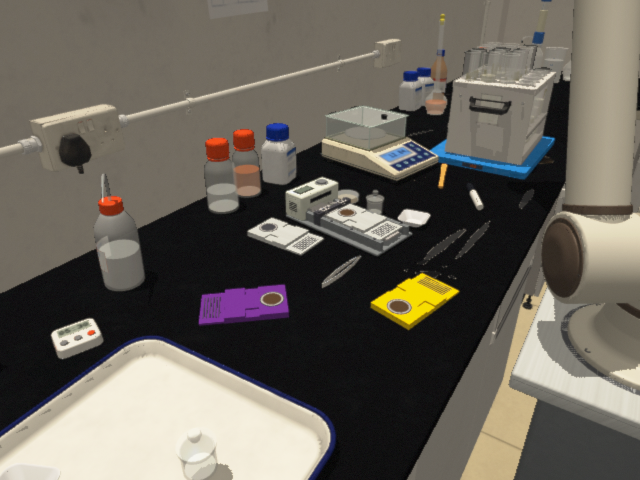

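The candidates for the holder are:
- yellow: scene row 319, col 197
- purple: 221, 243
- pale and empty, left of the reader: 246, 361
- silver with a brown pellet, between the rails: 295, 357

The last one fits the description. I'll confirm it in a crop and bring the wrist camera overhead.

```bash
python3 -m pendant '[[29,49,10,0,0,0,0],[29,49,10,0,0,0,0],[29,49,10,0,0,0,0],[29,49,10,0,0,0,0],[29,49,10,0,0,0,0],[29,49,10,0,0,0,0],[29,49,10,0,0,0,0],[29,49,10,0,0,0,0],[20,45,10,0,0,0,0],[0,0,0,0,0,0,0]]'
python3 - <<'E'
from h import *
im=cv2.imread('pics/scene0.png')[210:360,290:480]
cv2.imwrite('pics/crop0.png',cv2.resize(im,None,fx=4,fy=4,interpolation=cv2.INTER_CUBIC))
M=T(); w=manip.read_camera('wrist'); cv2.imwrite('pics/w0.png',w); np.save('M0.npy',M); print(M.round(3))
for q in ['holder','reader','start_key','start_key_top','step_foot','bar_edge']:
    for r in manip.trace('wrist',q)[:3]:
        print(q,round(r['p'],2),np.round(r['centre']),r['pixels'].sum(), np.round(onz('wrist',r['centre'],.036,M),3))
E
```

```text
t: 2.05
position: [0.4612, -0.15, 0.3222]
tool_rot: [-3.141, 0.002, -2.798]
force: [0.1, -0.2, -0.2]
finger_gap: -0.0
grip_force: 0.0
[[-0.941 -0.337  0.002  0.461]
 [-0.337  0.941  0.    -0.15 ]
 [-0.002 -0.001 -1.     0.322]
 [ 0.     0.     0.     1.   ]]
holder 0.83 [157. 507.] 5637 [0.336 0.051 0.036]
holder 0.78 [330. 525.] 3024 [0.546 0.208 0.036]
holder 0.65 [251. 354.] 6559 [ 0.515 -0.088  0.036]
start_key 0.43 [347. 271.] 103 [ 0.686 -0.143  0.036]
start_key 0.26 [249. 353.] 6767 [ 0.514 -0.09   0.036]
start_key 0.25 [331. 390.] 2138 [0.606 0.002 0.036]
step_foot 0.76 [333. 525.] 3064 [0.551 0.212 0.036]
step_foot 0.69 [155. 509.] 5710 [0.332 0.054 0.036]
step_foot 0.66 [247. 354.] 6701 [ 0.511 -0.089  0.036]
bar_edge 0.58 [253. 316.] 6728 [ 0.533 -0.13   0.036]
```

View pics/crop0.png

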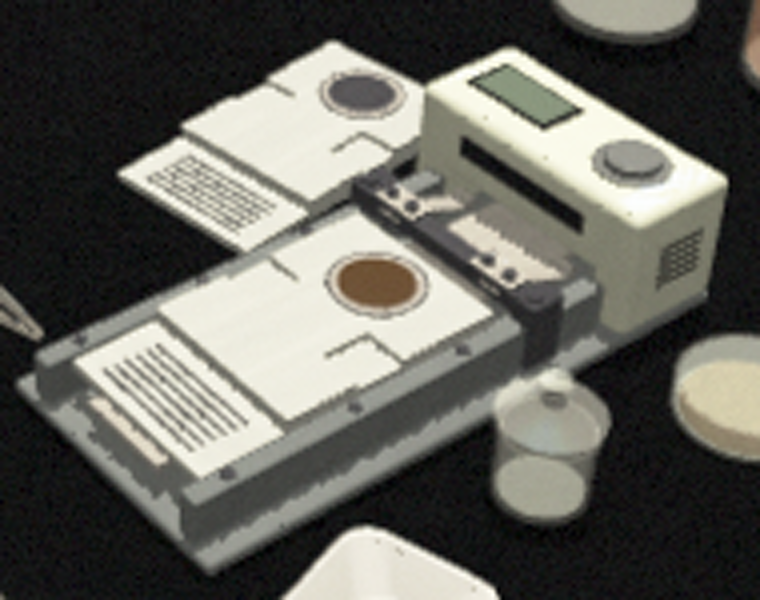

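View pics/w0.png

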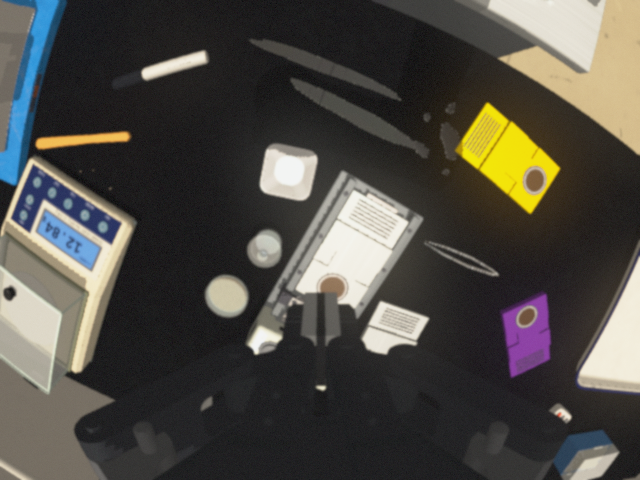

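The crop confirms it: a silver holder with a brown pellet at crop (378,283), and ribbed thumb step at (175,400), between the rails. The key is at (632,158). In the wrist view the bay's near corners are at (343,172) and (423,216). Next I'll fit the reader pose from both views.

```bash
python3 - <<'E'
from h import *
from scipy.optimize import least_squares
M=np.load('M0.npy')
# reader/holder points (mm); H: x relative to holder origin
P=[('s',(632,156),(72,-32,73),0),('s',(210,568),(-166,-62,10),0),('s',(18,383),(-166,62,10),0),
('s',(288,418),(-32,-40,36),1),('s',(160,312),(-32,40,36),1),('s',(75,360),(-72.5,40,30),1),('s',(197,480),(-72.5,-40,30),1),
('s',(640,225),(44,-62,68),0),('s',(428,92),(44,62,68),0),
('w',(343,172),(-166,-62,10),0),('w',(423,216),(-166,62,10),0),('w',(267,345),(72,-32,73),0)]
def pred(p,which,X,h):
    X=np.array(X,float); X[0]+=h*p[4]
    c,s=np.cos(p[3]),np.sin(p[3])
    W=np.array([c*X[0]-s*X[1]+p[0],s*X[0]+c*X[1]+p[1],X[2]+p[2]])/1000
    q=proj('scene',W) if which=='s' else proj('wrist',W,M)
    return q[::-1]
def res(p):
    r=[]
    for w,u,X,h in P:
        u=np.array(u,float)
        if w=='s': u=u/4+[290,210]-0.4
        r+=list(pred(p,w,X,h)-u)
    return np.array(r)
f=least_squares(res,[580,-110,0,-0.4,-70],loss='soft_l1',x_scale=[10,10,10,.1,10])
print(f.x.round(3)); print(f.fun.reshape(-1,2).round(1) if False else res(f.x).reshape(-1,2).round(1))
p=f.x;c,s=np.cos(p[3]),np.sin(p[3])
for n,X in [('foot',(p[4]-32,0,30)),('bar',(0,0,32)),('key',(72,-32,73))]:
    print(n,c*X[0]-s*X[1]+p[0],s*X[0]+c*X[1]+p[1])
# independent height check of the key: two views
for a,b in [((632,156),(267,345)),((210,568),(343,172)),((18,383),(423,216))]:
    a=np.array(a)/4+[290,210]-.4
    print('tri',[np.round(v,4) for v in tri([ray('scene',a[::-1]),ray('wrist',b[::-1],M)])])
E
```

```text
[ 6.05242e+02 -1.02599e+02 -3.13000e+00 -1.82000e-01 -8.05300e+01]
[[ 1.2  1.2]
 [-0.8  0.6]
 [-0.4 -0.5]
 [-0.1  1.1]
 [-0.3 -0.7]
 [-0.2  0. ]
 [ 0.7 -0.2]
 [ 0.5  1.9]
 [-0.7 -1.1]
 [-1.2 -2. ]
 [ 0.1  3.3]
 [ 1.   6.7]]
foot 494.5677376018974 -82.24485722355965
bar 605.2416916241486 -102.59853894987391
key 670.2662020438922 -147.09362906858988
tri [array([ 0.6523, -0.1528,  0.0837]), array([0.0013, 0.0013])]
tri [array([ 0.4333, -0.1317,  0.0049]), array([0.0008, 0.0008])]
tri [array([ 0.449 , -0.0159,  0.0114]), array([0.0009, 0.0009])]
```

The fit is good: reader yaw is −0.182 rad and the foot is near (0.495, −0.082). I'll align the tool, then look straight down on the step from close by.

```bash
python3 -m pendant '[[20,11,-32,0,0,-0.105,0],[20,11,-32,0,0,-0.105,0],[20,11,-32,0,0,-0.105,0],[20,11,-32,0,0,-0.105,0],[19,11,-34,0,0,-0.106,0],[0,0,0,0,0,0,0]]'
python3 - <<'E'
from h import *
M=T(); w=manip.read_camera('wrist'); cv2.imwrite('pics/w1.png',w); np.save('M1.npy',M); print(M.round(4))
for r in manip.trace('wrist','holder')[:3]: print(r['p'],r['centre'],np.round(onz('wrist',r['centre'],.036,M),3))
E
```

```text
t: 3.15
position: [0.5575, -0.0978, 0.156]
tool_rot: [-3.14, -0.007, 2.954]
force: [-0.2, 0.7, 0.6]
finger_gap: 0.0001
grip_force: 0.0
[[-9.824e-01  1.864e-01 -6.900e-03  5.575e-01]
 [ 1.864e-01  9.825e-01 -3.000e-04 -9.780e-02]
 [ 6.700e-03 -1.600e-03 -1.000e+00  1.560e-01]
 [ 0.000e+00  0.000e+00  0.000e+00  1.000e+00]]
0.68 [157.6, 622.7] [0.536 0.183 0.036]
0.65 [181.7, 326.7] [ 0.52  -0.087  0.036]
0.6 [322.4, 361.3] [ 0.637 -0.08   0.036]
```

View pics/w1.png

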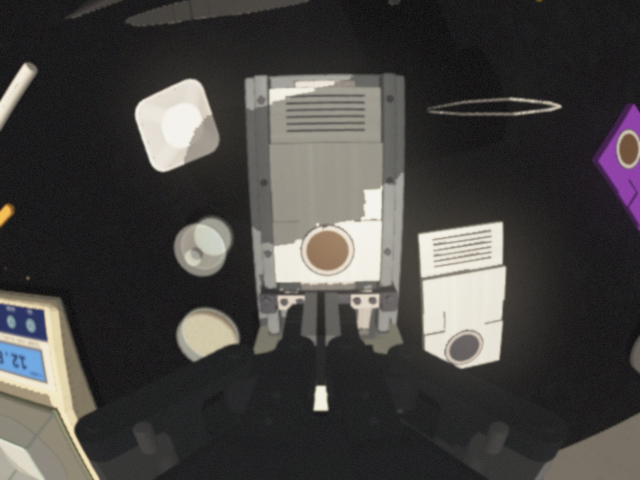

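The view shows the bay square in the image. The upright's top edge runs from (270,143) to (382,142), the step's back edge is at row 87, and the bar edge is at row 291 between columns 262 and 396.

```bash
python3 - <<'E'
from h import *
M=np.load('M1.npy')
o=lambda c,r,z:onz('wrist',(r,c),z,M)
for n,a in dict(footL=(382,142,.036),footR=(270,143,.036),backL=(382,88,.03),backR=(271,88,.03),frontR=(273,283,.036),barL=(396,291,.046),barR=(262,291,.046),platL=(404,76,.031),platR=(247,78,.031)).items(): print(n,o(*a).round(4))
f=(o(382,142,.036)+o(270,143,.036))/2;print(f)
a=[o(c,r,.036) for c,r in((382,142),(270,143))];d=a[0]-a[1];print(np.linalg.norm(d),np.arctan2(-d[0],d[1]))
# two-view height check of upright ends
for u,b in [((288,418),(270,143)),((160,312),(382,142))]:
    u=np.array(u)/4+[290,210]-.4
    print('tri',[np.round(v,4) for v in tri([ray('scene',u[::-1]),ray('wrist',b[::-1],M)])])
E
```

```text
footL [ 0.4991 -0.0432  0.036 ]
footR [ 0.4853 -0.1209  0.036 ]
backL [ 0.4605 -0.0354  0.03  ]
backR [ 0.4462 -0.1131  0.03  ]
frontR [ 0.5894 -0.1418  0.036 ]
barL [ 0.6093 -0.0499  0.046 ]
barR [ 0.5903 -0.1495  0.046 ]
platL [ 0.454 -0.018  0.031]
platR [ 0.4351 -0.1285  0.031 ]
[ 0.49218022 -0.08203834  0.036     ]
0.07883747662474969 -0.17520970351146284
tri [array([ 0.4859, -0.1215,  0.0358]), array([0.0009, 0.0009])]
tri [array([ 0.4999, -0.0437,  0.0331]), array([0.0012, 0.0012])]
```

Foot centre is (0.493, −0.082). The height triangulates to about 34–36 mm, as expected, and the width is 79 mm. I'll go above the step, 16 mm behind the foot.

```bash
python3 -m pendant '[[-40,9,-30,0,0,0,0],[-40,9,-30,0,0,0,0],[0,0,-35,0,-0.007,0,0],[0,0,-12,0,0,0,0],[0,0,0,0,0,0,0]]'
```

```text
t: 3.88
position: [0.4797, -0.0798, 0.0531]
tool_rot: [3.14, 0.008, 2.954]
force: [-0.7, 0.5, 0.5]
finger_gap: -0.0003
grip_force: 0.0
```

```bash
python3 -m pendant '[[-3,0,-10,0,0.007,0,0],[0,0,-9,0,0,0,0],[0,0,0,0,0,0,0]]'; python3 -m pendant '[[0,0,-4,0,0,0,0],[0,0,-3,0,0,0,0],[0,0,0,0,0,0,0]]'
```

```text
t: 4.25
position: [0.4754, -0.0795, 0.0327]
tool_rot: [-3.141, -0.001, 2.954]
force: [-0.4, 0.4, 0.1]
finger_gap: 0.0002
grip_force: 0.0
t: 4.62
position: [0.4763, -0.0794, 0.0273]
tool_rot: [-3.141, 0.001, 2.955]
force: [-2.3, 1.6, 10.4]
finger_gap: 0.0006
grip_force: 4.9
```

```bash
python3 -m pendant '[[0,0,-3,0,0,0,0],[0,0,-2,0,0,0,0],[0,0,0,0,0,0,0]]'
```

```text
t: 5.0
position: [0.4763, -0.0794, 0.023]
tool_rot: [-3.141, 0.001, 2.956]
force: [-4.0, 1.2, 14.5]
finger_gap: -0.0003
grip_force: 7.3
```

```bash
python3 -m pendant '[[3,-0.5,-0.7,0,0,0,0],[4,-0.7,0,0,0,0,0],[4,-0.7,0,0,0,0,0],[4,-0.7,0,0,0,0,0],[0,0,0,0,0,0,0]]'
python3 - <<'E'
from h import *
im=manip.read_camera('scene')[210:360,290:480]
cv2.imwrite('pics/crop1.png',cv2.resize(im,None,fx=4,fy=4,interpolation=cv2.INTER_CUBIC))
E
```

```text
t: 5.62
position: [0.4851, -0.0825, 0.0209]
tool_rot: [-3.138, -0.012, 2.953]
force: [-11.2, 3.1, 16.6]
finger_gap: 0.0001
grip_force: 10.0
```

View pics/crop1.png

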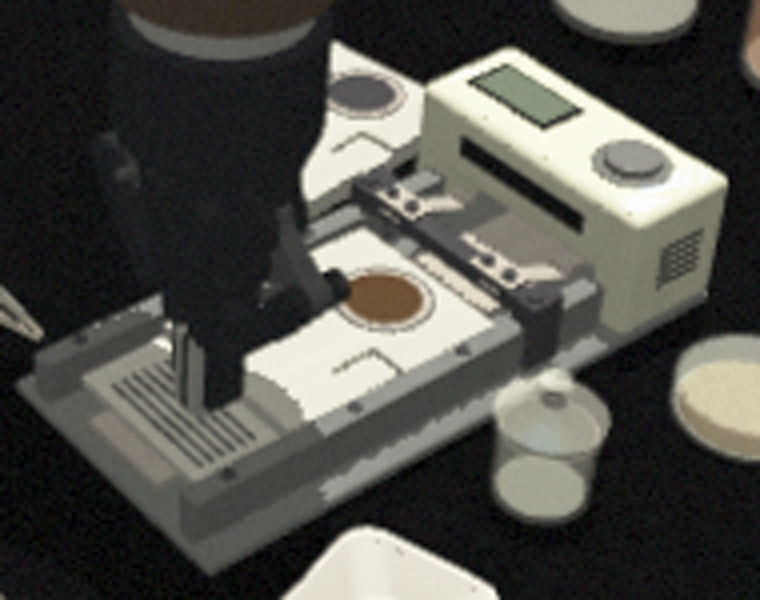

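The holder is pressed down and the fingers are just behind the upright at (240,400). I'll continue sliding.

```bash
python3 -m pendant '[[5,-0.9,0.5,0,0.005,0,0],[5,-0.9,0.5,0,0.005,0,0],[5,-0.9,0,0,0,0,0],[5,-0.9,0,0,0,0,0],[0,0,0,0,0,0,0]]'
```

```text
t: 6.3
position: [0.5046, -0.0859, 0.0217]
tool_rot: [-3.137, -0.023, 2.953]
force: [-11.6, 4.3, 15.6]
finger_gap: 0.0003
grip_force: 9.5
```

```bash
python3 -m pendant '[[6,-1.1,0,0,-0.01,0,0],[6,-1.1,0,0,-0.01,0,0],[6,-1.1,0,0,0,0,0],[6,-1.1,0,0,0,0,0],[6,-1.1,0,0,0,0,0],[0,0,0,0,0,0,0]]'
```

```text
t: 7.05
position: [0.5285, -0.0902, 0.0201]
tool_rot: [-3.139, -0.016, 2.951]
force: [-21.5, 13.0, 18.6]
finger_gap: 0.0001
grip_force: 15.6
```

```bash
python3 -m pendant '[[0,1,1,0,-0.01,0,0],[5,-0.6,0.5,0,0,0,0],[5,-0.8,0,0,0,0,0],[5,-0.8,0,0,0,0,0],[0,0,0,0,0,0,0]]'
```

```text
t: 7.68
position: [0.5469, -0.093, 0.0217]
tool_rot: [-3.141, 0.001, 2.952]
force: [-13.7, 1.5, 11.2]
finger_gap: -0.0002
grip_force: 12.5
```

```bash
python3 -m pendant '[[5,-0.8,-0.7,0,0,0,0],[5,-0.8,0,0,0,0,0],[5,-0.8,0,0,0,0,0],[5,-0.8,0,0,0,0,0],[0,0,0,0,0,0,0]]'
```

```text
t: 8.3
position: [0.567, -0.0962, 0.0212]
tool_rot: [-3.141, 0.001, 2.952]
force: [-14.6, 1.4, 12.3]
finger_gap: -0.0001
grip_force: 12.9
```

```bash
python3 - <<'E'
from h import *
im=manip.read_camera('scene')[210:360,290:480]
cv2.imwrite('pics/crop2.png',cv2.resize(im,None,fx=4,fy=4,interpolation=cv2.INTER_CUBIC))
E
```

```text
(no output)
```

View pics/crop2.png

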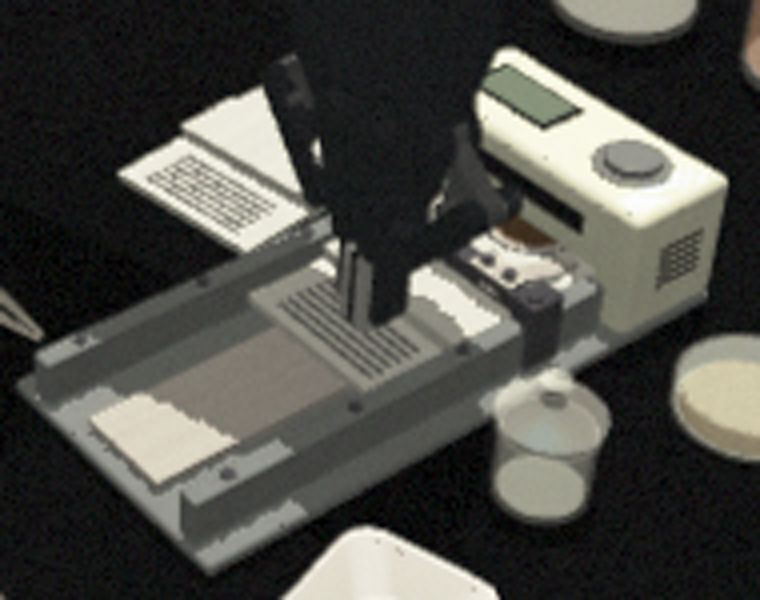

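The holder is well under the bar, with the pellet at (525,235) by the head slot. About 15–20 mm remain.

```bash
python3 -m pendant '[[4,-0.7,0,0,0,0,0],[4,-0.7,0,0,0,0,0],[3,-0.5,0,0,0,0,0],[0,0,0,0,0,0,0]]'; python3 -m pendant '[[3,-0.5,0,0,0,0,0],[3,-0.5,0,0,0,0,0],[0,0,0,0,0,0,0]]'
```

```text
t: 8.85
position: [0.5779, -0.098, 0.0213]
tool_rot: [-3.141, 0.001, 2.952]
force: [-15.0, 1.4, 11.6]
finger_gap: 0.0
grip_force: 13.0
t: 9.22
position: [0.5829, -0.0988, 0.0215]
tool_rot: [-3.141, -0.002, 2.952]
force: [-16.9, 3.6, 15.7]
finger_gap: 0.0
grip_force: 14.5
```

```bash
python3 -m pendant '[[3,-0.5,0,0,0,0,0],[2,-0.4,0,0,0,0,0],[0,0,0,0,0,0,0]]'
```

```text
t: 9.6
position: [0.583, -0.0989, 0.0211]
tool_rot: [-3.14, -0.012, 2.951]
force: [-26.0, 8.3, 23.1]
finger_gap: 0.0002
grip_force: 18.3
```

```bash
python3 -m pendant '[[3,-0.5,0.5,0,-0.01,0,0],[2,-0.4,0,0,0,0,0],[0,0,0,0,0,0,0]]'
```

```text
t: 9.98
position: [0.5831, -0.099, 0.0203]
tool_rot: [-3.141, -0.013, 2.95]
force: [-34.2, 13.8, 26.0]
finger_gap: -0.0003
grip_force: 20.8
```

The holder is home: travel was 102.7 mm against 102 expected, and the force rises with no motion. I'll unload the push, lift off, and look.

```bash
python3 -m pendant '[[-4,0.7,0,0,0.01,0,0],[-4,0.7,1,0,0,0,0],[0,0,3,0,0,0,0],[0,0,4,0,0,0,0],[0,0,5,0,0,0,0],[0,0,10,0,0,0,0],[0,0,25,0,0,0,0],[-20,4,40,0,0,0,0],[-20,4,40,0,0,0,0],[0,0,0,0,0,0,0]]'
python3 - <<'E'
from h import *
M=T();np.save('M2.npy',M)
im=manip.read_camera('scene')[210:360,290:480]
a=cv2.resize(im,None,fx=3,fy=3,interpolation=cv2.INTER_CUBIC)
cv2.imwrite('pics/crop3.png',cv2.resize(im,None,fx=4,fy=4,interpolation=cv2.INTER_CUBIC))
cv2.imwrite('pics/w3.png',manip.read_camera('wrist'))
print(M[:3,3])
E
```

```text
t: 11.22
position: [0.5572, -0.0906, 0.1562]
tool_rot: [3.135, 0.031, 2.955]
force: [-1.1, 0.1, -0.5]
finger_gap: 0.0003
grip_force: 0.0
[ 0.5572368  -0.09055461  0.15624483]
```

View pics/crop3.png

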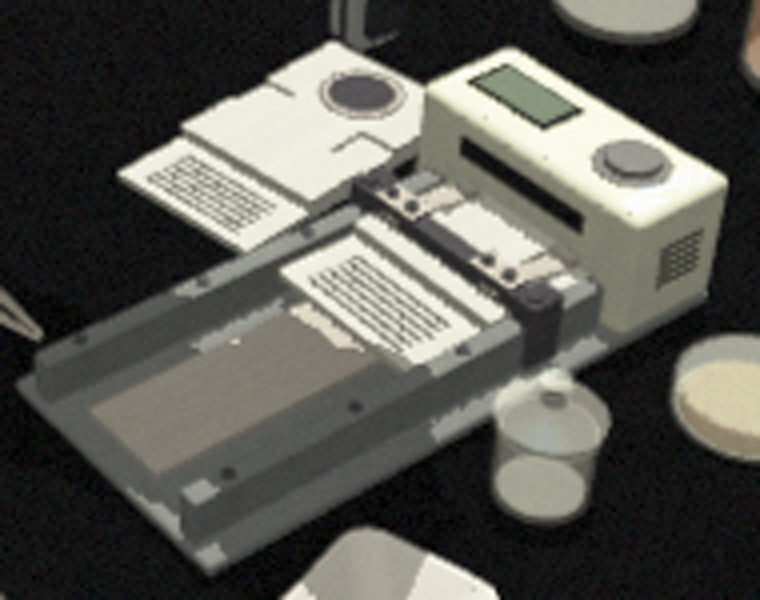

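View pics/w3.png

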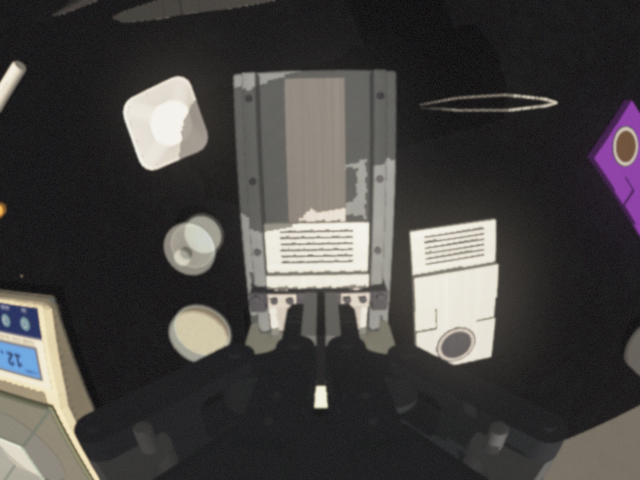

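The holder is under the bar, with its step's back edge in the scene crop from (280,270) to (405,363) and wrist row 222. I'll check x against home.

```bash
python3 - <<'E'
from h import *
M=np.load('M2.npy'); c,s=np.cos(-.182),np.sin(-.182)
def rd(W): d=W*1000-[605.2,-102.6,0]; return np.round([c*d[0]+s*d[1],-s*d[0]+c*d[1]],1)
S=lambda a,z:rd(onz('scene',(np.array(a)/4+[290,210]-.4)[::-1],z))
W=lambda a,z,m:rd(onz('wrist',a[::-1],z,m))
print('back edge (want -51):',S((280,270),.023),S((405,363),.023),W((265,222),.026,M),W((369,222),.026,M))
print('foot (want -10.5):',W((267,275),.032,M),W((369,274),.032,M),S((362,222),.029),S((502,320),.029))
M1=np.load('M1.npy')
print('before: back',W((382,88),.03,M1),S((75,360),.027),S((197,480),.027),'rail end',W((404,76),.031,M1),'now',W((396,70),.031,M),W((234,72),.031,M))
k=onz('scene',(np.array((634,157))/4+[290,210]-.4)[::-1],.073); print('key at z73',k, 'z70',onz('scene',(np.array((634,157))/4+[290,210]-.4)[::-1],.070))
for r in manip.trace('scene','start_key')[:2]+manip.trace('scene','start_key_top')[:2]: print(r['p'],r['centre'],r['pixels'].sum())
E
```

```text
back edge (want -51): [-50.1  40.9] [-47.  -32.1] [-51.3 -38.6] [-50.9  40.6]
foot (want -10.5): [ -9.8 -38.5] [-10.2  41.5] [-6.9 40.3] [ -3.8 -39.9]
before: back [-154.4   39.9] [-152.8   39.7] [-154.1  -39.9] rail end [-164.    55.8] now [-164.6   57. ] [-164.   -56.9]
key at z73 [ 0.66760925 -0.14703145  0.073     ] z70 [ 0.67149214 -0.14500438  0.07      ]
0.46 [248.5, 450.3] 126
0.43 [249.5, 444.5] 130
```

Home is confirmed by the wrist view: back edge −51.1 (want −51) and upright about −10 (want −10.5). Next is the start key at about (0.669, −0.147).

```bash
python3 -m pendant '[[37,-18,0,0,0.015,0,0],[37,-18,0,0,0.01,0,0],[37,-18,0,0,0,0,0],[0,-1,-30,0,0,0,0],[0,0,-20,0,0,0,0],[0,0,-10,0,0,0,0],[0,0,0,0,0,0,0]]'
python3 - <<'E'
from h import *
im=manip.read_camera('scene')[210:360,290:480]
cv2.imwrite('pics/crop4.png',cv2.resize(im,None,fx=4,fy=4,interpolation=cv2.INTER_CUBIC))
E
```

```text
t: 12.3
position: [0.6653, -0.1459, 0.0894]
tool_rot: [-3.14, -0.007, 2.954]
force: [-0.5, 0.1, 0.2]
finger_gap: 0.0
grip_force: 0.0
```

View pics/crop4.png

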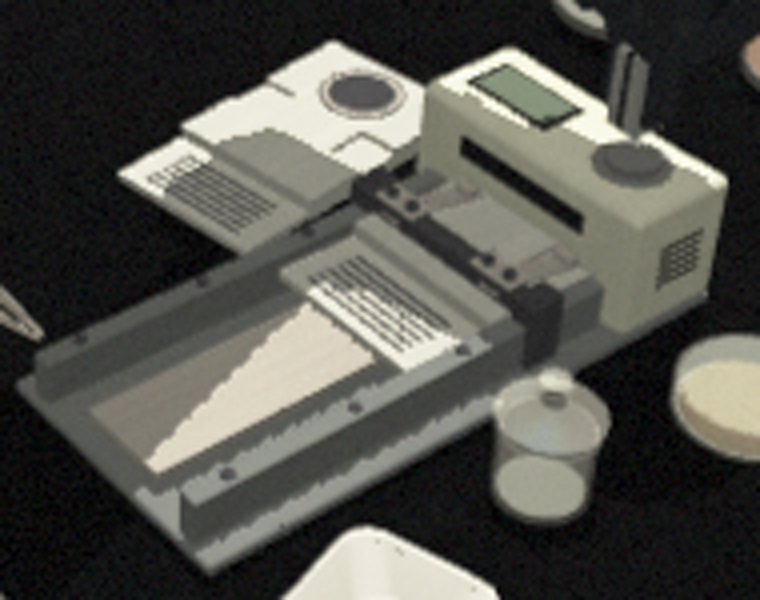

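The tips at (630,138) stand right above the key at (632,158), so I'll press.

```bash
python3 -m pendant '[[3,-1,-6,0,0,0,0],[0,0,-6,0,0,0,0],[0,0,-3,0,0,0,0],[0,0,0,0,0,0,0]]'; python3 -m pendant '[[0,0,-2,0,0,0,0],[0,0,-2,0,0,0,0],[0,0,0,0,0,0,0]]'
```

```text
t: 12.85
position: [0.6685, -0.1468, 0.0757]
tool_rot: [-3.141, -0.005, 2.954]
force: [0.6, 0.2, -0.2]
finger_gap: 0.0004
grip_force: 0.0
t: 13.22
position: [0.6689, -0.1469, 0.0724]
tool_rot: [-3.141, -0.004, 2.955]
force: [-2.0, -0.5, 2.9]
finger_gap: -0.0002
grip_force: 1.3
```

```bash
python3 -m pendant '[[0,0,-2,0,0,0,0],[0,0,-2,0,0,0,0],[0,0,0,0,0,0,0]]'
```

```text
t: 13.6
position: [0.6689, -0.1468, 0.0701]
tool_rot: [-3.14, -0.004, 2.955]
force: [-4.7, 1.4, 10.7]
finger_gap: 0.0003
grip_force: 5.0
```

```bash
python3 -m pendant '[[0,0,-1.5,0,0,0,0],[0,0,0,0,0,0,0]]'; python3 -m pendant '[[0,0,5,0,0,0,0],[0,0,15,0,0,0,0],[0,0,40,0,0,0,0],[0,0,50,0,0,0,0],[-40,0,30,0,0,0,0],[-40,0,0,0,0,0,0],[0,0,0,0,0,0,0]]'
python3 - <<'E'
from h import *
im=manip.read_camera('scene')[210:360,290:480]
cv2.imwrite('pics/crop5.png',cv2.resize(im,None,fx=4,fy=4,interpolation=cv2.INTER_CUBIC))
E
```

```text
t: 13.85
position: [0.669, -0.1469, 0.07]
tool_rot: [-3.14, -0.003, 2.956]
force: [-5.7, 2.4, 15.8]
finger_gap: 0.0003
grip_force: 7.5
t: 14.72
position: [0.5864, -0.1469, 0.2075]
tool_rot: [-3.141, -0.005, 2.954]
force: [0.9, -1.0, -0.2]
finger_gap: 0.0
grip_force: 0.0
```

View pics/crop5.png

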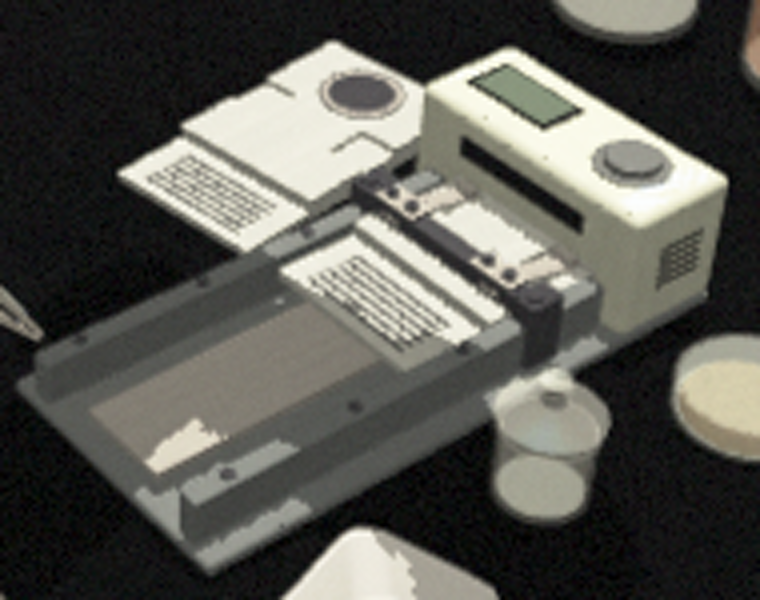

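The holder is still home with its back edge at (280,270) to (405,363), the key has sprung back, and nothing else has moved. I'll hand it in.

```bash
python3 -c "
from plant import manip
print(manip.hand_in())"
```

```text
the job is handed in; nothing more can be done
None
```

The holder is fully home under the clamp bar, the start key was then pressed fully down and has sprung back, the arm is clear, and the job was handed in at about 15 s of the 45 s; no verdict was returned.

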